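# Put the screw jack away and shut the tool chest on its folding stay

### The job

Put the loose screw jack back in the steel tool chest with the other two. Raise the lid by its bow handle until you feel the folding stay come straight, without forcing it past that stop, and let the stay lock so that the lid stands by itself; then stand the jack upright in the empty recess of the wooden block, setting it down rather than dropping it. Last, press the thumb tab on the stay, with light force, just far enough to break the joint, without the lid dropping, then take the handle again and lower the lid gently, without letting it fall, until it is fully shut; leave the other things on the bench where they stand.

Things in the scene. Friction and masses are not known exactly. Their poses are not given: they have to be found in the camera images.
- chest: Blue steel tool chest, fixed, 200 mm deep (its x) by 320 wide (its y), 100 high to the open rim, walls 3; 125 high with the lid shut. Origin: centre of its underside; x points away from the robot to the hinge side, y left, z up. Inside (hidden until the lid is up): a wooden block, top 45 mm up, with two fixed 104 mm high jacks at x -30, y -20 and +55 mm and an empty recess at y -95; the stay is on the left wall.
- recess (a point): Centre of the floor of the empty round recess in the wooden block, nearest the chest's right wall: 50 mm across, 19 mm deep, its floor 26 mm above the bench, at chest x = -30, y = -95 mm. Axes as the chest.
- lid_hinge (a point): Middle of the lid's hinge axis, which runs along the chest's y at chest x = +100 mm, 100 mm above the bench (rim height). Axes as the chest; does not turn with the lid.
- lid (a joint): Lid angle, rad, 0 shut, growing as the front rises. 0.7 kg, stiff: let go it stays put above 0.8 rad but may fall from below that. Raising takes 2 to 7 N at the handle until, at 1.25 to 1.42 rad depending on how the stay is set, a firm stop is felt: the stay is straight. Lifted to the stop (within 2 mm at the handle) and let go or eased down 3 mm, it springs over and locks, 0.03 rad lower.
- lid_handle (a point): Middle of the bow handle on the lid's front face: round steel bar 10 mm thick, 100 long between its legs along the chest's y, centre 40 mm out from the face and 240 mm from the hinge axis; lid shut: chest x -140, 112 mm above the bench. Pinch it from above, fingers either side of the bar (shut: one in the 35 mm gap before the lid); the bar turns between them as the lid swings. Axes: of the lid.
- stay: Folding stay, two flat steel links 15 mm wide, 75 between pivots, 139 mm left of the chest's middle; this is the lower link, carrying the upper. Origin: its wall pivot, 86 mm up, screwed fast in a slot somewhere at chest x -24 to -9; over some 12 N of pull at the handle against the stop drags it along the slot and spoils its setting. Locked, the links rise up and away from the robot at 45 degrees.
- stay_knee (a joint): Angle at the knee between the two links, rad: 0 folded (lid shut), about 2.74 dead straight, 3.0 to 3.1 locked (past straight). A spring urges it towards the lock. Left between 2.55 and 2.74 it may spring back and lock; below 2.5 it stays broken.
- stay_tab (a point): Middle of the face of the thumb tab at the knee, a steel ear 24 by 26 mm that stands in from the links. Locked: about 30 mm beyond and 66 mm above the wall pivot, chest y +125, facing up and to the robot at 45 degrees. Pressed down and away from the robot it yields at 5 to 9 N; 24 to 32 mm in all breaks the joint, lid down only a few degrees. Come slanting (40 degrees) from the robot's side, clear of the lid.
- jack: The loose machinist's screw jack, plain steel, about 0.25 kg, upright on the bench: round base 42 mm across tapering to a threaded stem 21 mm across from 36 to 68 mm height, with a small 25 mm cap; 78 mm high in all. Origin: centre of its underside, z up.
- boring_head: Bystander: boring head, a dark steel drum 58 mm across and 46 mm high with a 25 mm shank up to 103 mm. Origin: centre of its underside.
- oil_bottle: Bystander: grey oil bottle 54 mm across, 130 mm high. Origin: centre of its underside.
- insert_box: Bystander: flat carton of cutting inserts, 75 by 110 by 32 mm. Origin: centre of its underside.
There are look-alikes about, which are no part of the job. Leave any pink look-alike of the jack alone.

How it is judged:
By the outcome, as a careful person would: the job done as asked, in the order asked, and still so for the second after the job is handed in, with the robot touching nothing.
It also fails if it takes over 72 s, if anything falls off the work surface, if the arm or the gripper's body presses on something with over 40 N, if the wrist force passes 120 N, or if a joint passes its speed limit or range.

### The arm

A 6-joint arm with a two-finger parallel gripper is mounted at the origin on the work surface. World frame = base frame: x ahead of the robot, y to its left, z up, the work surface at z = 0. Lengths are in m, angles in degrees, forces in N, time in s.
With the tool pointing down it reaches from about 0.35 to 0.875 m from the base axis. Payload 15.5 kg.
Tool frame: the origin (TCP) lies midway between the tips of the shut fingers; the grasp point (between the pads) lies 19 mm behind it; z points along the fingers, y is the line along which they close (so a half turn about z gives the same grasp; the last joint's range is limited). The gripper opens to 85 mm and grips with 20 to 120 N. Pads are 22 mm wide; open, the fingers measure 114 mm over their backs; the gripper's body (76 mm by 85 mm) begins 54 mm behind the grasp point. The pads swing forward as they close: fully open they stand 13 mm farther back than shut.
Start: joints at [-78.524, 28.281, 77.091, -0, 74.628, -5.472], TCP at [0.182, -0.598, 0.231] pointing down, gripper open.
Joint ranges: [-166.48, 166.48], [-47.26, 123.95], [12.59, 153.08], [-70.14, 250.14], [6.76, 159.57], [-176.63, 176.63]. Speed limits (degrees/s): [108.29, 108.29, 147.25, 172.46, 172.46, 172.46].

### API

Orientations are given as a 3x3 rotation matrix whose columns are the frame's x, y, z axes.
In Python, from station import r, effector, solver, vision, job, readout gives the robot as it stands. Calls block until the motion is done:
- r.move_to(position, orientation): joint-space move of the TCP to a pose.
- r.line_to(position, rotation=None, speed=0.15, stop_force=None): straight line of the TCP; rotation=None keeps the orientation; speed is the mean speed in m/s. With stop_force (N) it stops when the force on the tool has changed by that much, and returns True; else False.
- r.set_joints(angles): joint-space move.
- effector.command_gripper(opening, squeeze=None): finger opening in m; squeeze is the grip in N (None keeps the last); returns when the fingers have stopped.
- r.pause(seconds).
- solver.inverse_kinematics(position, orientation): joint angles nearest the present ones, or None.
- vision.capture(name): name is "side" or "top" or "wrist"; returns (picture, depth): 480x640x3 uint8, red, green, blue; 480x640 float32, m along the optical axis (not along the pixel's ray), 0 where there is no reading.
- vision.calibration(name): a dict with "mtx" (3x3 intrinsics, pixels), "rvec" (rotation vector, rad) and "tvec" (3), from world to camera coordinates, as OpenCV has them. Camera axes: x right, y down, z forward; pixel columns grow to the right and rows downward; lengths in m; the calibration is good to about 2 mm. A picture is of the moment at which its call begins: read the wrist's pose just before it. calibration takes no time and is no camera call; for the wrist camera it gives the pose at the moment of the call.
A pose or a line that the arm cannot do raises r.PlanningError and nothing moves.
- job.finish_job(): hands the job in; it is judged then, once.
Readings, each from a call of its own:
- readout.get_clock(): time.
- readout.get_q(): joint angles.
- readout.get_joint_velocities(): joint speeds.
- readout.get_tau(): joint torques, N m.
- readout.get_position(): TCP position.
- readout.get_orientation(): TCP orientation.
- readout.get_force(): force on the tool from outside, world axes, zero at the start.
- readout.get_ft_torque(): the same for the moment, N m.
- readout.get_grip_width(): finger opening in m.
- readout.get_gripper_force(): force on a finger pad.
Only numpy, scipy, OpenCV 4.12 (cv2) and the standard library are available. Lean on these libraries where they do the work, as an engineer would, in place of code of your own. Each camera call takes 0.05 s, during which the arm holds its last target. There are 200 camera calls.

## Working session

There is one attempt and no reset: what is moved stays moved. The work goes in short steps, each a Python script; the robot and the scene stay as the last script left them, time stands still between calls to the robot, and variables do not carry over. Pictures are saved under pics/ and viewed, at most 10 in all, crops included, and the job is handed in when it is done.

```bash
ls; mkdir -p pics; cat > h.py <<'E'
import numpy as np, cv2
from station import r, effector, solver, vision, job, readout
def snap(n):
    c=vision.calibration(n); p,d=vision.capture(n); return p,d,c
def cloud(d,c):
    R=cv2.Rodrigues(np.array(c["rvec"],float))[0]; t=np.array(c["tvec"],float).ravel(); K=np.array(c["mtx"])
    v,u=np.mgrid[:d.shape[0],:d.shape[1]]
    P=np.stack([(u-K[0,2])/K[0,0]*d,(v-K[1,2])/K[1,1]*d,d],-1)
    W=(P-t)@R
    W[d==0]=np.nan
    return W
def save(n,p): cv2.imwrite("pics/"+n+".png",p[:,:,::-1])
E
python3 - <<'E'
from h import *
for n in("top","side"):
    p,d,c=snap(n); save(n+"0",p); np.savez(n+"0.npz",p=p,W=cloud(d,c)); 
    R=cv2.Rodrigues(np.array(c["rvec"],float))[0]; print(n,-R.T@np.array(c["tvec"]).ravel(),R[2])
E
```

```text
pics
top [0.43458136 0.02433307 1.49396936] [ 9.01672419e-02  5.87494813e-04 -9.95926465e-01]
side [ 0.53081707 -0.87323304  1.02206221] [ 0.04351948  0.69646071 -0.71627407]
```

View pics/top0.png

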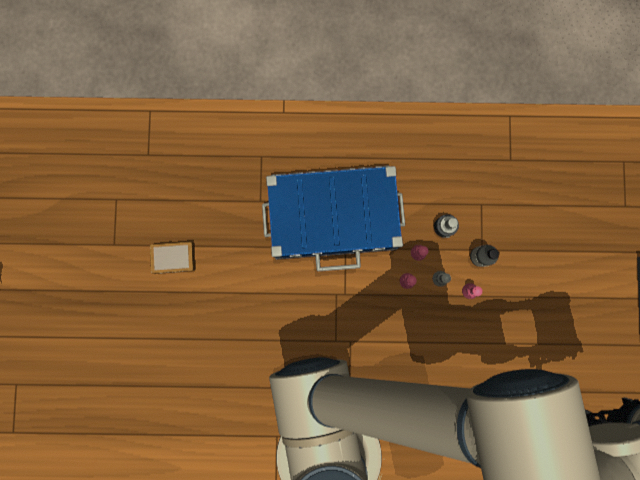

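View pics/side0.png

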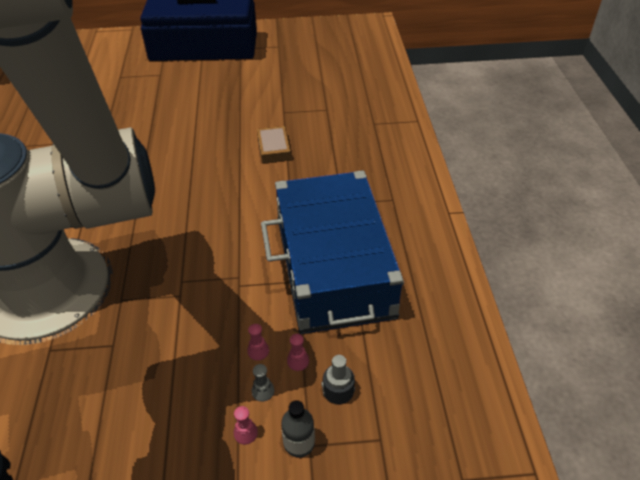

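The top view shows the chest at about (333,210) with its handle at (338,262). The grey jack is at (442,278) with three pink look-alikes around it at (408,281), (420,252) and (472,291). The boring head is at (447,225), the bottle at (485,254) and the carton at (172,257). The side view agrees.

```bash
python3 - <<'E'
from h import *
for n in("top","side"):
    f=np.load(n+"0.npz"); W=f["W"]; p=f["p"].astype(int)
    z=W[...,2]; blue=(p[...,2]>p[...,0]+50)&(z>0.10)&(z<0.14)&(W[...,0]<0.85)&(abs(W[...,1])<.35)
    P=W[blue]; print(n,"lid z",np.percentile(P[:,2],[5,50,95]))
    P=P[P[:,2]>np.median(P[:,2])-.008]
    # include corners (non-blue): use height only near
    m=(abs(z-np.median(P[:,2]))<.006)&(abs(W[...,0]-P[:,0].mean())<.2)&(abs(W[...,1]-P[:,1].mean())<.25)
    _,lab=cv2.connectedComponents(m.astype(np.uint8)); k=np.bincount(lab[blue&m]).argmax()
    q=W[lab==k][:,:2]
    print(cv2.minAreaRect(q.astype(np.float32)),q.shape, cv2.minAreaRect(P[:,:2].astype(np.float32)))
    # handle
    c=np.array(cv2.minAreaRect(q.astype(np.float32))[0])
    h=(z>0.09)&(z<0.13)&(W[...,0]<c[0]-.10)&(W[...,0]>c[0]-.19)&(abs(W[...,1]-c[1])<.1)&(np.ptp(p,axis=2)<50)
    Q=W[h]; print("handle",Q.shape,Q.mean(0),Q.min(0),Q.max(0))
    # objects
    o=(z>0.012)&(z<0.16)&(W[...,0]>.3)&(W[...,0]<.8)&(W[...,1]<c[1]-.19)&(W[...,1]>-.6)
    nn,lab,st,_=cv2.connectedComponentsWithStats(o.astype(np.uint8))
    for i in range(1,nn):
        if st[i,4]>25:
            Q=W[lab==i]; T=Q[Q[:,2]>np.nanmax(Q[:,2])-.008]
            print(st[i],"top xy",T.mean(0).round(4),"range",Q.min(0).round(3),Q.max(0).round(3),p[lab==i].mean(0).round())
E
```

```text
top lid z [0.12071756 0.12573105 0.13056895]
((0.621978759765625, -0.0022396743297576904), (0.20598548650741577, 0.3234510123729706), 5.4913153648376465) (9957, 2) ((0.6244728565216064, -0.0021256953477859497), (0.20154258608818054, 0.31923890113830566), 5.340333461761475)
handle (315, 3) [ 0.49612436 -0.00057288  0.11644456] [ 0.47763498 -0.06877407  0.09042746] [0.5218008  0.0972666  0.12827006]
[434 215  25  23 436] top xy [ 0.6016 -0.3004  0.1047] range [ 0.571 -0.33   0.012] [ 0.629 -0.271  0.11 ] [101. 100.  91.]
[412 245  16  15 177] top xy [ 0.5316 -0.2314  0.0789] range [ 0.514 -0.247  0.012] [ 0.551 -0.213  0.083] [98. 46. 56.]
[470 245  30  22 494] top xy [ 0.5234 -0.3938  0.1324] range [ 0.496 -0.423  0.013] [ 0.55  -0.367  0.138] [57. 55. 48.]
[434 271  17  15 190] top xy [ 0.4608 -0.2897  0.081 ] range [ 0.446 -0.303  0.012] [ 0.483 -0.271  0.087] [66. 65. 58.]
[405 274  12  15 124] top xy [ 0.4554 -0.2021  0.0784] range [ 0.437 -0.214  0.014] [ 0.474 -0.192  0.083] [106.  51.  60.]
[463 284  19  15 211] top xy [ 0.4321 -0.3674  0.0793] range [ 0.413 -0.38   0.012] [ 0.
[... 472 characters left out ...]
59 -0.2043  0.0772] range [ 0.438 -0.223  0.012] [ 0.475 -0.193  0.082] [88. 39. 48.]
[288 334  20  33 467] top xy [ 0.5316 -0.2344  0.0766] range [ 0.514 -0.252  0.012] [ 0.55 -0.22  0.08] [88. 39. 48.]
[ 321  355   34   47 1125] top xy [ 0.602  -0.3031  0.1025] range [ 0.571 -0.332  0.012] [ 0.631 -0.275  0.106] [73. 72. 67.]
[252 364  21  34 510] top xy [ 0.4638 -0.2919  0.0768] range [ 0.445 -0.311  0.012] [ 0.482 -0.278  0.082] [60. 59. 54.]
[ 281  400   34   56 1447] top xy [ 0.5239 -0.3973  0.1298] range [ 0.497 -0.425  0.012] [ 0.551 -0.376  0.135] [52. 50. 45.]
[234 406  23  35 557] top xy [ 0.4323 -0.3706  0.0765] range [ 0.413 -0.389  0.012] [ 0.452 -0.357  0.081] [133.  63.  77.]
```

```bash
cat >> h.py <<'E'
yaw=np.radians(5.4); C=np.array([.6232,-.0023,0]); ex=np.array([np.cos(yaw),np.sin(yaw),0]); ey=np.array([-np.sin(yaw),np.cos(yaw),0]); ez=np.array([0,0,1.])
def ch(x,y,z): return C+ex*x+ey*y+ez*z
def inch(p): q=np.array(p)-C; return np.array([q@ex,q@ey,q@ez])
S=1
def down(s=None):
    s=S if s is None else s; y=s*ex; z=-ez; return np.stack([np.cross(y,z),y,z],1)
def slant(deg,s=1):
    b=np.radians(deg); z=np.sin(b)*ex-np.cos(b)*ez; x=s*ey; return np.stack([x,np.cross(z,x),z],1)
def bar(a,R=.240,h=.012): return ch(.1-R*np.cos(a)+h*np.sin(a),0,.1+R*np.sin(a)+h*np.cos(a))
def grip(a): return bar(a)-.019*ez   # TCP for bar at pad centre
def stat(): 
    f=np.array(readout.get_force()); print("t %.2f"%readout.get_clock(),"pos",np.round(readout.get_position(),4),"F chest",np.round([f@ex,f@ey,f[2]],2),"w %.4f"%readout.get_grip_width())
E
python3 - <<'E'
from h import *
ik=lambda p,o:(lambda q:None if q is None else np.round(q).astype(int).tolist())(solver.inverse_kinematics(list(p),o))
print(type(readout.get_clock()), readout.get_clock())
for s in (1,-1):
    print("s",s)
    for a in (0,.5,1,1.42): print(a,ik(grip(a),down(s)))
    print("jack",ik([.4638,-.291,.035],down(s)),ik(ch(-.03,-.095,.06),down(s)),ik(ch(-.03,-.095,.24),down(s)))
    print("tab",ik(ch(.015,.121,.152),slant(40,s)),ik(ch(.04,.121,.13),slant(40,s)))
E
```

```text
<class 'float'> 0.1
s 1
0 [-9, 29, 105, 0, 46, -14]
0.5 [-8, 21, 94, 0, 65, -13]
1 [-6, 24, 76, 0, 81, -11]
1.42 [-4, 31, 58, 0, 91, -10]
jack [-38, 38, 99, 0, 44, -44] [-15, 39, 89, 0, 53, -20] [-15, 27, 79, 0, 75, -20]
tab None None
s -1
0 [-9, 29, 105, 0, 46, 166]
0.5 [-8, 21, 94, 0, 65, 167]
1 [-6, 24, 76, 0, 81, 169]
1.42 [-4, 31, 58, 0, 91, 170]
jack [-38, 38, 99, 0, 44, 136] [-15, 39, 89, 0, 53, 160] [-15, 27, 79, 0, 75, 160]
tab None None
```

```bash
python3 - <<'E'
from h import *
ik=lambda p,o:(lambda q:None if q is None else np.round(q).astype(int).tolist())(solver.inverse_kinematics(list(p),o))
from scipy.spatial.transform import Rotation as Ro
for t in (0,10,20,30,40,50):
  for roll in (0,90,180,270):
    o=slant(t)@Ro.from_euler('z',roll,degrees=True).as_matrix()
    print(t,roll,[ik(ch(x,.121,z),o) for x,z in ((.0,.18),(.01,.152),(.04,.13))])
E
```

```text
0 0 [[5, 31, 81, 0, 68, 0], [5, 34, 81, 0, 65, 0], [5, 37, 78, 0, 65, 0]]
0 90 [[5, 31, 81, 0, 68, 90], [5, 34, 81, 0, 65, 90], [5, 37, 78, 0, 65, 90]]
0 180 [None, None, None]
0 270 [[5, 31, 81, 0, 68, -90], [5, 34, 81, 0, 65, -90], [5, 37, 78, 0, 65, -90]]
10 0 [[5, 27, 90, 0, 53, 0], [5, 30, 90, 0, 50, 0], [5, 33, 87, 0, 50, 0]]
10 90 [[5, 27, 90, 0, 53, 90], [5, 30, 90, 0, 50, 90], [5, 33, 87, 0, 50, 90]]
10 180 [None, None, None]
10 270 [[5, 27, 90, 0, 53, -90], [5, 30, 90, 0, 50, -90], [5, 33, 87, 0, 50, -90]]
20 0 [[5, 24, 98, 0, 38, 0], [5, 27, 99, 0, 34, 0], [5, 31, 96, 0, 33, 0]]
20 90 [[5, 24, 98, 0, 38, 90], [5, 27, 99, 0, 34, 90], [5, 31, 96, 0, 33, 90]]
20 180 [None, None, None]
20 270 [[5, 24, 98, 0, 38, -90], [5, 27, 99, 0, 34, -90], [5, 31, 96, 0, 33, -90]]
30 0 [[5, 23, 107, 0, 20, 0], [5, 26, 107, 0, 17, 0], [5, 30, 104, 0, 16, 0]]
30 90 [[5, 23, 107, 0, 20, 90], [5, 26, 107, 0, 17, 90], [5, 30, 104, 0, 16, 90]]
30 180 [None, None, None]
30 270 [[5, 23, 107, 0, 20, -90], [5, 26, 107, 0, 17, -90], [5, 30, 104, 0, 16, -90]]
40 0 [None, None, None]
40 90 [None, None, None]
40 180 [None, None, None]
40 270 [None, None, None]
50 0 [None, None, None]
50 90 [[5, 27, 123, 180, 20, -90], [5, 32, 123, 180, 24, -90], [5, 35, 119, 180, 25, -90]]
50 180 [[5, 27, 123, 180, 20, 0], [5, 32, 123, 180, 24, 0], [5, 35, 119, 180, 25, 0]]
50 270 [[5, 27, 123, 180, 20, 90], [5, 32, 123, 180, 24, 90], [5, 35, 119, 180, 25, 90]]
```

```bash
python3 - <<'E'
from h import *
effector.command_gripper(.040); stat()
r.move_to(list(grip(0)+.09*ez),down()); stat()
p,d,c=snap("wrist"); save("w1",p); np.savez("w1.npz",p=p,W=cloud(d,c))
E
```

```text
t 0.61 pos [ 0.1822 -0.5979  0.2313] F chest [-0.6  -0.91 -0.84] w 0.0398
t 2.95 pos [ 0.484  -0.0161  0.183 ] F chest [ 0.72 -0.45  0.01] w 0.0403
```

View pics/w1.png

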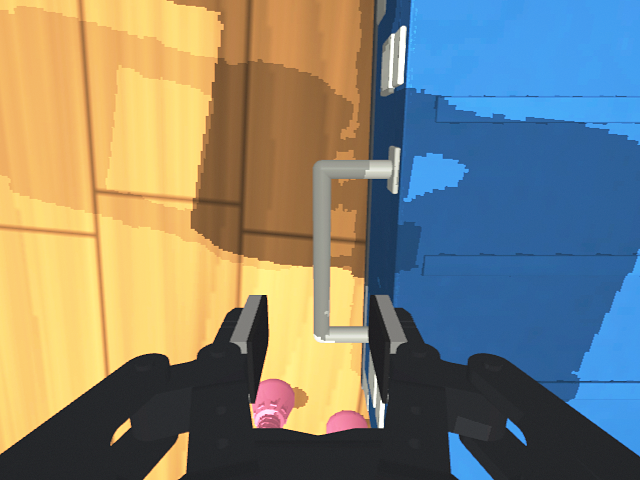

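The wrist picture shows the bow handle bar along column 322, rows 165 to 340, lying between the finger columns 258 and 380. I'll fit the bar from depth and then grasp it.

```bash
python3 - <<'E'
from h import *
f=np.load("w1.npz"); W=f["W"]
m=np.zeros(W.shape[:2],bool); m[180:325,300:345]=1; m&=(W[...,2]>.10)&(W[...,2]<.13)
Q=np.array([inch(q) for q in W[m]]); print(len(Q),Q.mean(0),Q.min(0),Q.max(0)); print(np.polyfit(Q[:,1],Q[:,0],1))
m=np.zeros(W.shape[:2],bool); m[150:350,300:345]=1; m&=(W[...,2]>.10)&(W[...,2]<.13)
Q=np.array([inch(q) for q in W[m]]); print("y ends",Q.min(0),Q.max(0),np.percentile(Q[:,2],95))
m=np.zeros(W.shape[:2],bool); m[10:400,460:630]=1; z=W[m][:,2]; print("lid z",np.median(z))
E
```

```text
2510 [-0.13835664  0.00376091  0.11638758] [-0.14332391 -0.04333138  0.11124398] [-0.13326312  0.04413038  0.11924326]
[-0.00219873 -0.13834837]
y ends [-0.14332391 -0.05450232  0.10951221] [-0.12465773  0.05421686  0.11924326] 0.11806383906259334
lid z nan
```

```bash
sed -i 's/^yaw=.*$/&; C=C+.001*ex/' h.py; python3 - <<'E'
from h import *
r.line_to(list(grip(0)),speed=.08,stop_force=12); stat()
effector.command_gripper(0.0,30); stat()
for a in np.arange(.1,1.16,.15):
    r.line_to(list(grip(a)),speed=.08); print(round(a,2),end=" "); stat()
    f=np.array(readout.get_force())
    if np.linalg.norm(f)>25: break
E
```

```text
t 4.28 pos [ 0.4851 -0.0154  0.0934] F chest [ 0.01  0.26 -0.28] w 0.0399
t 4.65 pos [ 0.4859 -0.0154  0.0934] F chest [5.17 2.47 1.79] w 0.0085
0.1 t 5.10 pos [ 0.4881 -0.0152  0.117 ] F chest [ 6.53  1.14 -2.39] w 0.0090
0.25 t 5.70 pos [ 0.4956 -0.0145  0.1517] F chest [ 7.23 -0.58 -2.95] w 0.0086
0.4 t 6.30 pos [ 0.508  -0.0133  0.1849] F chest [ 1.87 -1.81 -1.92] w 0.0088
0.55 t 6.90 pos [ 0.5255 -0.0116  0.2168] F chest [-4.53 -3.7   2.56] w 0.0087
0.7 t 7.50 pos [ 0.5469 -0.0096  0.2451] F chest [-13.32  -3.43  12.84] w 0.0089
0.85 t 8.10 pos [ 0.5736 -0.0071  0.2701] F chest [-14.99  -2.41  18.25] w 0.0087
1.0 t 8.70 pos [ 0.6043 -0.0042  0.2908] F chest [-7.93 -2.31 16.76] w 0.0084
1.15 t 9.30 pos [ 0.6373 -0.0011  0.3062] F chest [-1.27 -2.58 11.27] w 0.0087
```

```bash
cat >> h.py <<'E'
def tang(a): 
    v=bar(a+.001)-bar(a-.001); return v/np.linalg.norm(v)
def ft(a): return float(np.array(readout.get_force())@tang(a))
E
python3 - <<'E'
from h import *
effector.command_gripper(.03,20); r.pause(.2); stat()
effector.command_gripper(0.0,20); stat()
a=1.15; P0=np.array(readout.get_position()); off=P0-grip(a); print("off",off, inch(P0))
base=ft(a); print("base",base); hit=False
for k in range(20):
    a+=.017
    s=r.line_to(list(grip(a)+off),speed=.04,stop_force=5)
    f=ft(a); print(round(a,3),s,round(f,2),np.round(readout.get_position(),4),round(readout.get_clock(),2))
    if s: break
    if k==1: b2=f
    if k>2 and f<b2-4: break
    if a>1.42:break
stat()
E
```

```text
t 9.84 pos [ 0.637  -0.0009  0.3049] F chest [ 0.34 -0.07  0.28] w 0.0302
t 10.15 pos [ 0.6371 -0.001   0.3049] F chest [ 0.3  -0.01 -0.15] w 0.0091
off [ 4.43768358e-05  1.24310416e-07 -2.67358169e-05] [ 1.29603731e-02 -4.05247045e-06  3.04938459e-01]
base 0.22982141811080453
1.167 False 0.37 [ 6.412e-01 -6.000e-04  3.065e-01] 10.4
1.184 False 1.89 [ 6.451e-01 -2.000e-04  3.079e-01] 10.65
1.201 False 0.44 [6.489e-01 1.000e-04 3.094e-01] 10.9
1.218 False 1.99 [6.528e-01 5.000e-04 3.105e-01] 11.15
1.235 False 1.55 [0.6567 0.0009 0.3116] 11.4
1.252 False 1.03 [0.6606 0.0012 0.3127] 11.65
1.269 False 0.75 [0.6645 0.0016 0.3137] 11.9
1.286 False 1.0 [0.6685 0.002  0.3147] 12.15
1.303 False 2.18 [0.6724 0.0023 0.3156] 12.4
1.32 False 2.82 [0.6765 0.0027 0.3165] 12.65
1.337 False -2.36 [0.68   0.003  0.3172] 12.9
t 12.90 pos [0.68   0.003  0.3172] F chest [-2.84  0.42  2.37] w 0.0092
```

```bash
python3 - <<'E'
from h import *
a=1.337; stat()
for k in range(6):
    a+=.005
    s=r.line_to(list(grip(a)),speed=.015,stop_force=6)
    f=ft(a); p=readout.get_position(); print(round(a,3),s,round(f,2),np.round(inch(p),4),np.round((np.array(p)-grip(a))@tang(a)*1e3,2),"mm",round(readout.get_clock(),2))
    if s or f<-6.5: break
stat()
E
```

```text
t 12.90 pos [0.68   0.003  0.3172] F chest [-2.84  0.42  2.37] w 0.0092
1.342 False -5.76 [0.0566 0.     0.3173] -0.64 mm 13.15
1.347 False -9.85 [0.0572 0.     0.3174] -1.22 mm 13.4
t 13.40 pos [0.6812 0.0032 0.3174] F chest [-10.67  -1.15   3.83] w 0.0090
```

```bash
python3 - <<'E'
from h import *
r.line_to(list(grip(1.323)),speed=.04); stat()
effector.command_gripper(.035); r.pause(.2); stat()
r.line_to(list(np.array(readout.get_position())+.06*ez-.05*ex),speed=.2)
r.move_to(list(ch(-.06,.03,.36)),slant(25)); stat()
p,d,c=snap("wrist"); save("w2",p); np.savez("w2.npz",p=p,W=cloud(d,c))
p,d,c=snap("side"); np.savez("s2.npz",p=p,W=cloud(d,c)); save("s2",p)
E
```

```text
t 13.69 pos [0.6764 0.0028 0.3165] F chest [-5.32 -0.51  2.34] w 0.0088
t 14.26 pos [0.6768 0.0028 0.3166] F chest [-1.15 -0.1  -0.68] w 0.0349
t 15.51 pos [0.5621 0.022  0.3595] F chest [1.29 0.32 0.21] w 0.0349
```

View pics/w2.png

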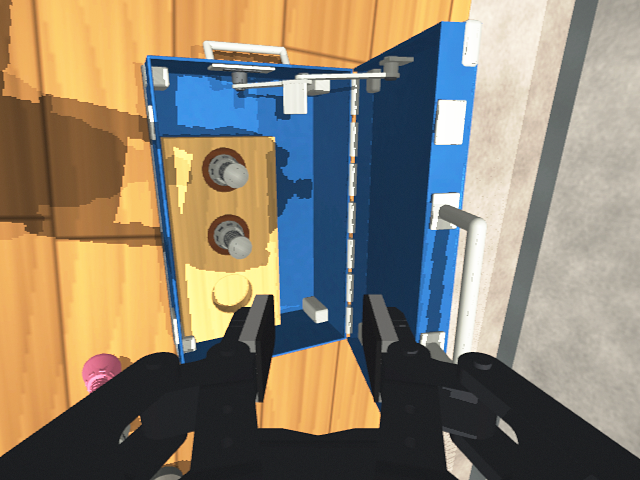

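The chest is open. The stay runs straight from (238,85) to (385,75) and its tab is at (295,97). The empty recess is at (232,292) and the fixed jacks' caps are at (235,175) and (238,245). I'll measure these points.

```bash
python3 - <<'E'
from h import *
f=np.load("w2.npz"); W=f["W"]; V=(W-C)@np.stack([ex,ey,ez],1); p=f["p"]
def box(n,u0,u1,v0,v1,lo=None,hi=None):
    Q=V[v0:v1,u0:u1].reshape(-1,3); Q=Q[~np.isnan(Q[:,0])]
    if lo is not None: Q=Q[np.all((Q>lo)&(Q<hi),axis=1)]
    print(n,len(Q),np.median(Q,0).round(4),Q.min(0).round(4),Q.max(0).round(4)); return Q
Q=box("tab",280,312,78,116,[-.03,.10,.11],[.06,.14,.19])
Qt=Q[Q[:,1]<.134]; m=Qt.mean(0); print("tab mean",m,np.linalg.svd(Qt-m,full_matrices=False)[2][2])
Q=box("lower link",236,285,75,92,[-.05,.128,.09],[.06,.15,.19]); print(np.polyfit(Q[:,0],Q[:,2],1))
Q=box("links",236,385,68,92,[-.05,.13,.09],[.12,.148,.22])
for x in np.arange(-.03,.1,.01):
    q=Q[abs(Q[:,0]-x)<.005]; 
    if len(q): print(round(x,2),np.median(q,0).round(4))
Q=box("bar",455,490,240,330,[0,-.06,.25],[.1,.06,.38]); 
b=Q.mean(0)
box("block top",180,215,200,230); 
Q=box("recessfloor",222,245,282,305)
m=(abs(V[...,2]-.045)<.004)
# recess via lower points near
R=V[(V[...,2]<.038)&(V[...,2]>.015)&(abs(V[...,0]+.03)<.04)&(abs(V[...,1]+.095)<.04)]
print("recess",len(R),R.mean(0),R.min(0),R.max(0))
for n,v0,v1 in(("j1",155,190),("j2",225,260)):
    Q=box(n,200,255,v0,v1,[-.08,-.06,.09],[.02,.09,.16])
E
```

```text
tab 851 [0.014  0.1264 0.1536] [0.0063 0.112  0.1225] [0.0295 0.1396 0.1645]
tab mean [0.01390834 0.12286541 0.15349155] [-0.82706054 -0.0059228   0.56208166]
lower link 372 [-0.0108  0.1381  0.105 ] [-0.0224  0.1306  0.0901] [0.0136 0.1476 0.1457]
[1.49543652 0.12150118]
links 1678 [0.0365 0.1405 0.1426] [-0.0224  0.13    0.0901] [0.1166 0.1479 0.1977]
-0.02 [-0.0187  0.1412  0.0936]
-0.01 [-0.0112  0.1382  0.1038]
0.0 [-0.0002  0.1373  0.1239]
0.01 [0.0104 0.1362 0.1482]
0.02 [0.0186 0.1382 0.158 ]
0.03 [0.0299 0.1411 0.1618]
0.04 [0.0401 0.1415 0.1697]
0.05 [0.0499 0.1413 0.1768]
0.06 [0.0598 0.1411 0.1849]
0.07 [0.0702 0.1414 0.192 ]
0.08 [0.0777 0.1405 0.1916]
bar 1757 [0.0453 0.0163 0.3383] [ 0.0421 -0.0158  0.2986] [0.0725 0.0424 0.3413]
block top 1047 [-0.0628  0.0062  0.0457] [-0.0824 -0.0125  0.0432] [-0.0429  0.0242  0.0486]
recessfloor 527 [-0.0246 -0.1042  0.0258] [-0.0399 -0.1198  0.0234] [-0.0097 -0.0867  0.0398]
recess 1086 [-0.02669712 -0.10215591  0.02687732] [-0.05139762 -0.12153003  0.02317646] [-0.00411424 -0.07938086  0.03793521]
j1 507 [-0.0304  0.0548  0.1032] [-0.0418  0.0415  0.0952] [-0.0171  0.0663  0.1066]
j2 443 [-0.0306 -0.0194  0.1032] [-0.0417 -0.0326  0.0905] [-0.017  -0.0084  0.1063]
```

View pics/s2.png

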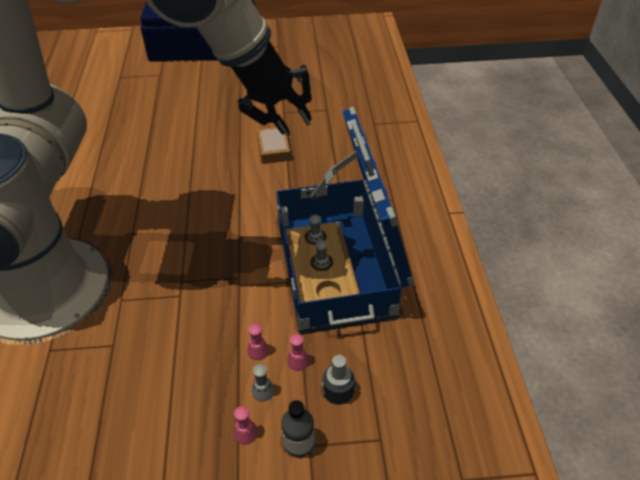

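The side view confirms it: the lid stands by itself, the stay is bent past straight (locked), and the recess is free. The fixed jacks measure within 1 mm of their nominal positions, so the chest frame is good. Next is the jack.

```bash
python3 - <<'E'
from h import *
effector.command_gripper(.052,30)
r.move_to([.4638,-.291,.19],down()); stat()
p,d,c=snap("wrist"); W=cloud(d,c); save("w3",p)
Q=W[(abs(W[...,0]-.4638)<.03)&(abs(W[...,1]+.291)<.03)&(W[...,2]>.008)&(W[...,2]<.09)]
T=Q[Q[:,2]>.070]; print(len(Q),len(T),"cap",T.mean(0),T.min(0),T.max(0)); print("all",Q.min(0),Q.max(0)); L=Q[Q[:,2]<.03]; print("base",cv2.minEnclosingCircle(Q[:,:2].astype(np.float32)),len(L))
E
```

```text
t 17.28 pos [ 0.4644 -0.2903  0.1906] F chest [0.23 0.1  0.55] w 0.0519
2285 1002 cap [ 0.46407033 -0.28977868  0.07685007] [ 0.45206319 -0.30275173  0.07079459] [ 0.47644522 -0.27851573  0.08024326]
all [ 0.44347066 -0.30403831  0.0080079 ] [ 0.484508   -0.27003885  0.08024326]
base ((0.4640672206878662, -0.29064327478408813), 0.020708724856376648) 710
```

```bash
python3 - <<'E'
from h import *
J=np.array([.4641,-.2906,0]); zt=.033
r.line_to(list(J+[0,0,zt]),speed=.12,stop_force=10); stat()
effector.command_gripper(0.0,40); stat()
z0=readout.get_position()[2]
r.line_to(list(J+[0,0,.20]),speed=.2); stat()
r.line_to(list(ch(-.03,-.095,.20)),speed=.2)
stat()
r.line_to(list(ch(-.03,-.095,.075)),speed=.15,stop_force=8); stat()
s=r.line_to(list(ch(-.03,-.095,z0+.023)),speed=.03,stop_force=4); print("contact",s,z0+.026); stat()
E
```

```text
t 18.79 pos [ 0.4644 -0.2908  0.0336] F chest [ 0.39  0.5  -0.68] w 0.0518
t 19.18 pos [ 0.4649 -0.2912  0.0348] F chest [-1.81  2.86 30.1 ] w 0.0204
t 20.16 pos [ 0.4635 -0.2902  0.1989] F chest [-0.46  0.65 -2.81] w 0.0204
t 21.49 pos [ 0.6027 -0.1004  0.1999] F chest [-0.03  0.17 -2.23] w 0.0201
t 22.48 pos [ 0.6038 -0.0999  0.0759] F chest [ 0.57  0.58 -2.68] w 0.0199
contact True 0.060809413459100875
t 22.98 pos [ 0.6033 -0.0995  0.06  ] F chest [-0.07 -0.13  8.1 ] w 0.0201
```

```bash
python3 - <<'E'
from h import *
effector.command_gripper(.048); stat()
r.line_to(list(ch(-.03,-.095,.20)),speed=.15); 
p,d,c=snap("wrist"); save("w4",p); W=cloud(d,c); V=(W-C)@np.stack([ex,ey,ez],1)
Q=V[(abs(V[...,0]+.03)<.03)&(abs(V[...,1]+.095)<.03)&(V[...,2]>.095)&(V[...,2]<.12)]; print("cap",len(Q),np.median(Q,0),Q.min(0),Q.max(0)); stat()
effector.command_gripper(0.0,20)
r.line_to(list(ch(-.08,-.03,.27)),slant(30),speed=.2); stat()
p,d,c=snap("wrist"); save("w5",p); W=cloud(d,c); np.savez("w5.npz",W=W)
V=(W-C)@np.stack([ex,ey,ez],1)
Q=V[(abs(V[...,0]-.015)<.03)&(V[...,1]>.11)&(V[...,1]<.133)&(V[...,2]>.12)&(V[...,2]<.19)]
if len(Q):
  m=Q.mean(0); print("tab",len(Q),m,np.median(Q,0),Q.min(0),Q.max(0),np.linalg.svd(Q-m,full_matrices=False)[2][2])
E
```

```text
t 23.37 pos [ 0.6027 -0.0995  0.0595] F chest [ 0.71 -0.68 -0.24] w 0.0484
cap 1128 [-0.03007234 -0.09325469  0.10205843] [-0.04238757 -0.10714079  0.09524914] [-0.01834492 -0.08226808  0.10551558]
t 24.50 pos [ 0.6027 -0.0995  0.199 ] F chest [ 0.31  0.08 -0.08] w 0.0480
t 25.71 pos [ 0.5477 -0.0399  0.2705] F chest [ 0.95 -0.16 -0.21] w -0.0002
tab 561 [0.01336213 0.11597266 0.15275145] [0.01345571 0.11584949 0.15257915] [0.00627121 0.11134684 0.14139739] [0.02133858 0.12212388 0.16303521] [-0.83294639 -0.04825909  0.5512453 ]
```

View pics/w5.png

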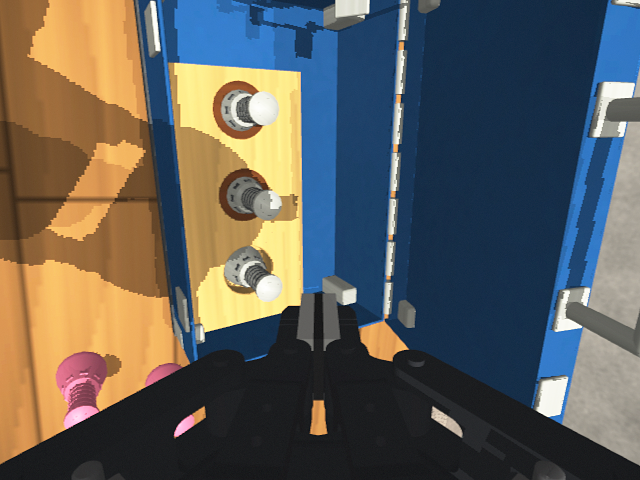

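The jack stands upright in the recess at about (248,268), with its cap at 0.102 m as expected. Now the tab.

```bash
python3 - <<'E'
from h import *
n=np.array([.83,-.55]); E=np.array([.0135,.153]); t0=E-np.array([.0087,.005])-.03*n; P=np.array([-.016,.086])
Y=.122; A=lambda v: ch(v[0],Y,v[1])
r.line_to(list(ch(-.06,Y,.23)),speed=.2)
r.line_to(list(A(t0)),speed=.15); r.pause(.15); stat()
f0=np.array(readout.get_force())
s=r.line_to(list(A(t0+.045*n)),speed=.03,stop_force=2.5); print("contact",s); stat()
if s:
    c=inch(readout.get_position())[[0,2]]; print("travel",(c-t0)@n); 
    E=c+np.array([.0087,.005]); print("edge",E)
    for th in np.arange(.05,.36,.05):
        v=E-P; R=np.array([[np.cos(th),np.sin(th)],[-np.sin(th),np.cos(th)]]); d=R@v-v
        r.line_to(list(A(c+d)),speed=.04,stop_force=14)
        F=np.array(readout.get_force())-f0; pp=inch(readout.get_position())[[0,2]]; print(round(th,2),"moved",np.round(np.linalg.norm(pp-c)*1e3,1),"F",np.round([F@ex,F@ey,F[2]],1))
        if np.linalg.norm(F)>16: break
stat()
p,d,c=snap("side"); save("s6",p); np.savez("s6.npz",W=cloud(d,c))
E
```

```text
t 27.51 pos [0.5927 0.1173 0.1656] F chest [ 0.76  0.19 -0.57] w 0.0001
contact True
t 28.53 pos [0.6199 0.1199 0.146 ] F chest [0.58 0.03 0.58] w -0.0002
travel 0.03278914402159566
edge [0.01586281 0.15102544]
0.05 moved 3.7 F [-2.3 -0.2  2.8]
0.1 moved 7.3 F [-3.6 -1.   4.1]
0.15 moved 10.9 F [-2.5 -0.6  2.8]
0.2 moved 14.6 F [-3.3 -0.7  4.1]
0.25 moved 18.2 F [-1.8 -0.5  4. ]
0.3 moved 21.8 F [-2.5 -1.   4.4]
0.35 moved 25.4 F [-1.3 -1.3  4.4]
t 30.29 pos [0.6404 0.1219 0.1312] F chest [-0.56 -1.06  3.81] w -0.0004
```

```bash
python3 - <<'E'
from h import *
P=np.array([-.016,.086]); c=np.array([.01586281-.0087,.15102544-.005]); E=np.array([.01586281,.15102544])
v=E-P; th=.385; R=np.array([[np.cos(th),np.sin(th)],[-np.sin(th),np.cos(th)]]); d=R@v-v
r.line_to(list(ch(c[0]+d[0],.122,c[1]+d[1])),speed=.03,stop_force=14); stat(); print(np.linalg.norm(inch(readout.get_position())[[0,2]]-c))
o=slant(30); q=np.array(readout.get_position())
r.line_to(list(q-.10*o[:,2]),speed=.12)
r.line_to(list(ch(-.08,.03,.35)),slant(25),speed=.2); stat()
effector.command_gripper(.05)
p,d,cc=snap("wrist"); save("w7",p); W=cloud(d,cc); np.savez("w7.npz",W=W)
V=(W-C)@np.stack([ex,ey,ez],1)
Q=V[(V[...,0]>.01)&(V[...,0]<.09)&(abs(V[...,1])<.035)&(V[...,2]>.30)&(V[...,2]<.36)]
print("bar",len(Q),np.median(Q,0),Q.min(0),Q.max(0))
Q=V[(V[...,0]>-.02)&(V[...,0]<.07)&(V[...,1]>.11)&(V[...,1]<.133)&(V[...,2]>.10)&(V[...,2]<.18)]
m=Q.mean(0); print("tab",len(Q),m,Q.min(0),Q.max(0),np.linalg.svd(Q-m,full_matrices=False)[2][2])
E
```

```text
t 30.59 pos [0.6421 0.1221 0.1294] F chest [-1.27 -2.16  4.94] w 0.0001
0.02783341966310323
t 32.59 pos [0.5415 0.0204 0.349 ] F chest [-0.25 -0.02 -0.09] w 0.0004
bar 2037 [0.03819211 0.00285102 0.33654781] [ 0.03531892 -0.03494812  0.30010036] [0.06469031 0.03494288 0.33962863]
tab 605 [0.03722508 0.12232321 0.13513687] [0.02700469 0.11200589 0.12702637] [0.04795892 0.1329897  0.14237283] [-0.56261732 -0.00574834  0.82669747]
```

View pics/w7.png

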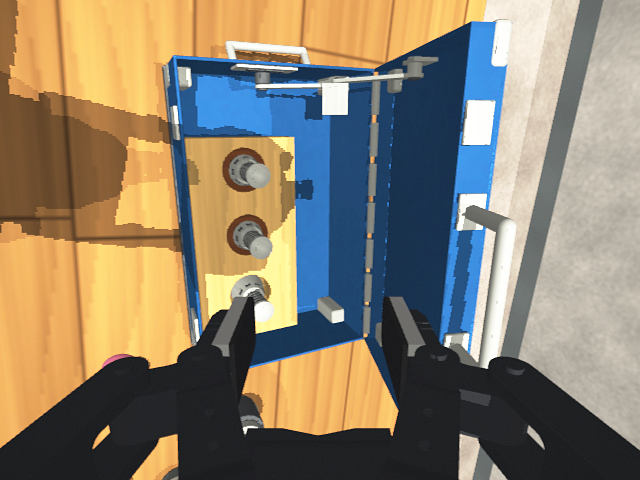

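The tab stayed down: it moved 30 mm and its face turned 0.40 rad, so the knee works out at about 2.25, which is broken. The lid dropped only about 0.03 rad, and the bar is now near a = 1.28. I'll take the handle again.

```bash
python3 - <<'E'
from h import *
a0=1.28
r.line_to(list(ch(-.03,0,.42)),down(),speed=.2)
r.line_to(list(grip(a0)+.08*ez),speed=.2)
s=r.line_to(list(grip(a0)),speed=.08,stop_force=8); print("blocked",s); stat()
if not s:
    effector.command_gripper(0.0,20); stat()
    if readout.get_grip_width()>.006:
        for a in (1.2,1.1,1.0,.92):
            r.line_to(list(grip(a)),speed=.06); print(a,end=" "); stat()
            if np.linalg.norm(readout.get_force())>30: break
E
```

```text
blocked False
t 35.67 pos [0.667  0.0018 0.315 ] F chest [-0.09 -0.31 -0.14] w 0.0500
t 36.12 pos [0.6668 0.0018 0.3147] F chest [-0.46 -0.33  2.59] w 0.0092
1.2 t 36.58 pos [6.480e-01 1.000e-04 3.091e-01] F chest [-1.08  0.01  3.73] w 0.0090
1.1 t 37.13 pos [ 0.6259 -0.002   0.3001] F chest [-1.42 -0.09  0.93] w 0.0090
1.0 t 37.68 pos [ 0.6046 -0.004   0.2892] F chest [ 1.69  0.64 -3.87] w 0.0090
0.92 t 38.15 pos [ 0.5883 -0.0056  0.279 ] F chest [ 1.93 -0.13 -5.78] w 0.0093
```

```bash
python3 - <<'E'
from h import *
effector.command_gripper(0.0,30)
for a in (.8,.65,.5,.35,.2,.1,.04):
    r.line_to(list(grip(a)),speed=.06 if a>.15 else .04); print(a,end=" "); stat()
    if np.linalg.norm(readout.get_force())>40: break
E
```

```text
0.8 t 39.00 pos [ 0.5655 -0.0078  0.2611] F chest [ 3.41  1.8  -6.06] w 0.0087
0.65 t 39.75 pos [ 0.5405 -0.0101  0.2353] F chest [ 4.74  1.71 -7.  ] w 0.0090
0.5 t 40.50 pos [ 0.5196 -0.0121  0.2057] F chest [ 5.77  1.74 -6.7 ] w 0.0085
0.35 t 41.25 pos [ 0.5034 -0.0137  0.1737] F chest [ 8.18  2.27 -5.95] w 0.0092
0.2 t 42.00 pos [ 0.4922 -0.0147  0.1395] F chest [ 8.25  1.69 -4.59] w 0.0090
0.1 t 42.75 pos [ 0.4877 -0.0152  0.1162] F chest [ 9.93  2.52 -4.76] w 0.0089
0.04 t 43.26 pos [ 0.4862 -0.0153  0.1019] F chest [ 9.98  3.12 -3.  ] w 0.0090
```

```bash
python3 - <<'E'
from h import *
s=r.line_to(list(grip(-.03)),speed=.02,stop_force=9); print(s); stat()
r.pause(.3); stat()
effector.command_gripper(.036); r.pause(.2); stat()
q=np.array(readout.get_position())
r.line_to(list(q+.12*ez),speed=.12); 
p,d,c=snap("wrist"); W=cloud(d,c); V=(W-C)@np.stack([ex,ey,ez],1)
Q=V[(abs(V[...,0]+.14)<.012)&(abs(V[...,1])<.04)&(V[...,2]>.09)&(V[...,2]<.16)]; print("bar",len(Q),Q.mean(0),Q.max(0))
r.set_joints([-78.5,28.3,77.1,0,74.6,-5.5])
p,d,c=snap("top"); W=cloud(d,c); V=(W-C)@np.stack([ex,ey,ez],1); save("t8",p)
for x in(-.08,-.04,.0,.04,.08):
    Q=V[(abs(V[...,0]-x)<.012)&(abs(V[...,1])<.12)&(V[...,2]>.05)]; print(x,np.median(Q[:,2]))
p,d,c=snap("side"); save("s8",p); W=cloud(d,c); V=(W-C)@np.stack([ex,ey,ez],1)
for x in(-.08,-.04,.0,.04,.08):
    Q=V[(abs(V[...,0]-x)<.012)&(abs(V[...,1])<.12)&(V[...,2]>.05)]; print(x,np.median(Q[:,2]))
stat()
E
```

```text
True
t 43.73 pos [ 0.4859 -0.0154  0.0953] F chest [1.55 0.29 0.42] w 0.0086
t 44.03 pos [ 0.4859 -0.0154  0.0957] F chest [-2.82 -4.02 -3.28] w 0.0090
t 44.61 pos [ 0.4869 -0.0153  0.0962] F chest [-0.51  0.31 -1.28] w 0.0364
bar 1778 [-0.13932007  0.00144278  0.11646111] [-0.13424919  0.03995753  0.11956683]
-0.08 0.12588281431238285
-0.04 0.1258299918738191
0.0 0.12575587872087773
0.04 0.1257512007909785
0.08 0.12568848596255536
-0.08 0.1250582044540183
-0.04 0.12526609634652539
0.0 0.1251282592520987
0.04 0.12519631144724708
0.08 0.12511357568552084
t 48.25 pos [ 0.1833 -0.5975  0.2311] F chest [ 0.32 -0.06  0.31] w 0.0360
```

View pics/s8.png

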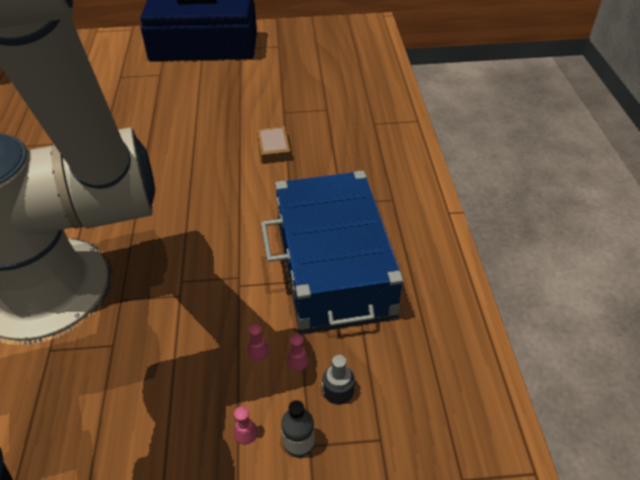

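The side view shows the lid flat and shut, with the handle bar back within 0.1 mm of its starting height and the bystanders where they were.

```bash
python3 -c "
from h import *
print(job.finish_job())"
```

```text
the job is handed in; nothing more can be done
None
```

The job is handed in at about 48 s of the 72 s: the jack stands upright in the recess, the stay was locked and then broken with light force (under 7 N), the lid was lowered by its handle until fully shut, and the other things on the bench were not touched.

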